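Sort the loose parts of the probe station into their trays

TASK

Clear up the loose parts in front of the probe station: stand both round steel posts upright in the long narrow tray, both angle brackets on their feet in the square tray, and the round sample chuck flat, ceramic side up, in the round dish. Every part must stand flat on the floor of its tray, none on a rim or on another part; set the parts down rather than dropping them, and leave the black positioner and the round steel weight where they are.

Things in the scene. Friction and masses are not known exactly. Their poses are not given: they have to be found in the camera images.
- post1_c (a point): loose round steel pedestal post standing upright (one of two alike): stem 20 mm in diameter, foot flange 32 mm in diameter and 6 mm thick, 65 mm tall overall, about 150 g. Point: on the axis, half-way up (32.5 mm above its underside); z up along the post
- post2_c (a point): loose round steel pedestal post standing upright (one of two alike): stem 20 mm in diameter, foot flange 32 mm in diameter and 6 mm thick, 65 mm tall overall, about 150 g. Point: on the axis, half-way up (32.5 mm above its underside); z up along the post
- bracket1_c (a point): loose dark metal angle bracket (one of two alike), about 90 g, standing on its foot, 35 x 45 mm and 8 mm thick; along a 45 mm edge rises an upright plate 10 mm thick, 45 mm wide, its top 48 mm above the underside. Point: in the plate's middle, 24 mm above the underside. x: across the plate, towards the foot (which reaches from 5 mm behind the point to 30 mm ahead); y: along the plate's width; z up
- bracket2_c (a point): loose dark metal angle bracket (one of two alike), about 90 g, standing on its foot, 35 x 45 mm and 8 mm thick; along a 45 mm edge rises an upright plate 10 mm thick, 45 mm wide, its top 48 mm above the underside. Point: in the plate's middle, 24 mm above the underside. x: across the plate, towards the foot (which reaches from 5 mm behind the point to 30 mm ahead); y: along the plate's width; z up
- chuck_c (a point): loose round sample chuck, a short solid cylinder 52 mm in diameter and 36 mm tall, copper with a white ceramic top, about 250 g, standing flat. Point: on the axis, 18 mm above its underside (half-way up); z up
- long_tray: the long narrow tray, fixed to the table, low-walled, grey plastic: floor 4 mm thick, walls 4 mm thick with the rim 14 mm above the table. Origin: centre of its underside, on the table; z up; 70 mm along its x and 170 mm along its y outside (62 x 162 mm inside)
- square_tray: the square tray, fixed to the table, low-walled, grey plastic: floor 4 mm thick, walls 4 mm thick with the rim 14 mm above the table. Origin: centre of its underside, on the table; z up; 130 x 130 mm outside (122 x 122 mm inside), sides along its x and y
- round_dish: the round dish, fixed to the table, low-walled, grey plastic: floor 4 mm thick, walls 4 mm thick with the rim 14 mm above the table. Origin: centre of its underside, on the table; z up; 112 mm in diameter outside (104 mm inside)
- positioner: bystander, loose: a black block-shaped probe positioner with small steel knobs, block 60 x 50 mm, 68 mm tall. Origin: centre of the block's underside
- weight: bystander, loose: a flat round steel weight 68 mm in diameter, 28 mm tall, with a stepped top. Origin: centre of its underside
There are look-alikes about, which are no part of the job. What is shaped like the round_dish but blue, orange or purple is not meant.

How it is judged:
By the outcome, as a careful person would: the job done as asked, in the order asked, and still so for the second after the job is handed in, with the robot touching nothing.
It also fails if it takes over 128 s, if anything falls off the work surface, if the arm or the gripper's body presses on something with over 40 N, if the wrist force passes 120 N, or if a joint passes its speed limit or range.

ROBOT

A 6-joint arm with a two-finger parallel gripper is mounted at the origin on the work surface. World frame = base frame: x ahead of the robot, y to its left, z up, the work surface at z = 0. Lengths are in m, angles in rad, forces in N, time in s.
With the tool pointing down it reaches from about 0.25 to 0.775 m from the base axis. Payload 4 kg.
Tool frame: the origin (TCP) lies midway between the tips of the shut fingers; the grasp point (between the pads) lies 19 mm behind it; y points along the fingers, x is the direction in which the jaws open and shut, and the axes are right-handed (so a half turn about y gives the same grasp; the last joint's range is limited). The gripper opens to 94 mm and grips with 3 to 60 N. Pads are 16 mm wide; open, the fingers measure 119 mm over their backs; the gripper's body (75 mm by 177 mm) begins 78 mm behind the grasp point.
Start: joints at [1.167, 0.087, 1.371, -0, 1.684, -0.103], TCP at [0.163, 0.525, 0.206] pointing down, gripper open.
Joint ranges: [-3.1, 3.1], [-0.76, 2.03], [0.27, 2.55], [-1.08, 4.22], [0.17, 2.65], [-2.57, 2.57]. Speed limits (rad/s): [2.79, 2.79, 3.14, 3.14, 3.14, 3.14].

INTERFACE

Orientations are given as [roll, pitch, yaw] about the fixed x, y, z axes, in that order (R = Rz(yaw) Ry(pitch) Rx(roll)).
In Python, from bench import robot, snapshot, camera_info, ticket gives the robot as it stands.
- The arm moves only by the shell command python3 -m creep 'ROWS'. ROWS is JSON, a list of rows, each an object with "slide": the shift along the tool's x, y, z in mm, a list of three; "roll": the turn about the tool's y in degrees; "grip": the closure, from 0 (fully open) to 1 (shut). In form: [{"slide": [x, y, z], "roll": roll, "grip": grip}, ...]. A call has 1 to 20 rows; each row is the pose to reach, as a shift and turn from the pose commanded when the call began, along the tool's axes at that moment; what a row does not reach only later rows make up. A row lasts 1/12 s, in which the tool goes at most 41.7 mm and 7.16 degrees, less where a joint would pass 70% of its speed; a pose out of reach is approached as far as the arm can. A call with a gripper value outside its range is refused whole. The fingers move at their own pace and stop on an object; the grip force is fixed at half the most. Time passes only in rows, so rows that repeat a pose let the fingers close. It gives the time, the measured TCP pose, the force and the opening at its end, in the units of the state.
- robot.get_obs(): the state, without advancing time (a new reading comes with each control period).
- snapshot(name): name is "scene" or "top" or "wrist"; returns the picture (420x560x3 uint8, red, green, blue); there is no depth.
- camera_info(name): a dict with "fx", "fy", "cx", "cy" (pixels), "cam_to_world" (4x4, takes a point from camera to world coordinates). Camera axes: x right, y down, z forward; pixel columns grow to the right and rows downward; lengths in m; the calibration is good to about 2 mm. A picture is of the moment at which its call begins: read the wrist's pose just before it. camera_info takes no time and is no camera call; for the wrist camera it gives the pose at the moment of the call.
- ticket.close_job(): hands the job in, once; it reports no verdict.
The state is a dict: "time": time; "joint_positions": joint angles; "qvel": joint speeds; "joint_torque": joint torques, N m; "tool_pos": TCP position; "ee_rot": TCP orientation; "wrist_force": force on the tool from outside, world axes, zero at the start; "wrist_torque": the same for the moment, N m; "width": finger opening in m.
Only numpy, scipy, OpenCV 4.12 (cv2) and the standard library are available. Lean on these libraries where they do the work, as an engineer would, in place of code of your own. Each camera call takes 0.05 s, during which the arm holds its last target.

## Working session

There is one attempt and no reset: what is moved stays moved. The work goes in short steps, Python scripts to look and compute and a shell command to move; the robot and the scene stay as the last step left them, time stands still between calls to the robot, and variables do not carry over. Pictures are saved under pics/ and viewed, and the job is handed in when it is done.

```bash
ls; mkdir -p pics; python3 - <<'E'
from bench import robot, snapshot, camera_info
import cv2, numpy as np
o=robot.get_obs()
print(o['time'],o['tool_pos'],o['ee_rot'],o['width'])
for n in ['scene','top','wrist']:
    c=camera_info(n);print(n,c['fx'],c['fy'],c['cx'],c['cy'],np.round(c['cam_to_world'],4).tolist())
    im=snapshot(n);cv2.imwrite(f'pics/{n}0.png',im[:,:,::-1])
E
```

```text
pics
0.0 [0.16272802 0.52481311 0.20431134] [-1.57057518  0.00214887  1.27003599] 0.09388111810994865
scene 379.92615122192376 379.92615122192376 280.80761920452085 215.24422456635938 [[0.6515, 0.4583, -0.6045, 1.1875], [0.7586, -0.3814, 0.5283, -0.5663], [0.0116, -0.8028, -0.5962, 0.6543], [0.0, 0.0, 0.0, 1.0]]
top 520.5810606711266 520.5810606711266 279.29900345406753 214.54146751213028 [[-0.0355, -0.9771, 0.2097, 0.262], [-0.9994, 0.0348, -0.0068, -0.0144], [-0.0007, -0.2098, -0.9777, 1.5325], [0.0, 0.0, 0.0, 1.0]]
wrist 296.3256822746255 296.3256822746255 283.6137556507547 208.91211311160248 [[0.2965, 0.9259, 0.2341, 0.0955], [0.955, -0.2866, -0.0758, 0.5454], [-0.003, 0.2461, -0.9693, 0.3836], [0.0, 0.0, 0.0, 1.0]]
```

View pics/top0.png

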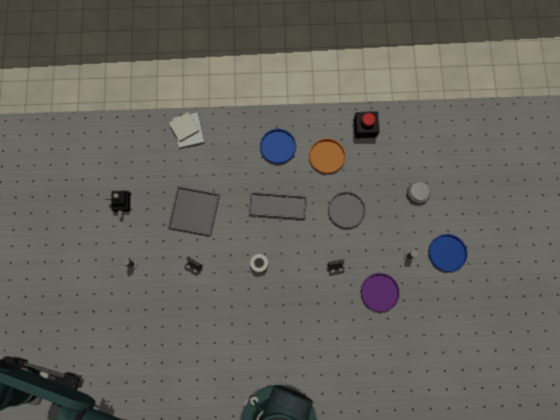

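View pics/scene0.png

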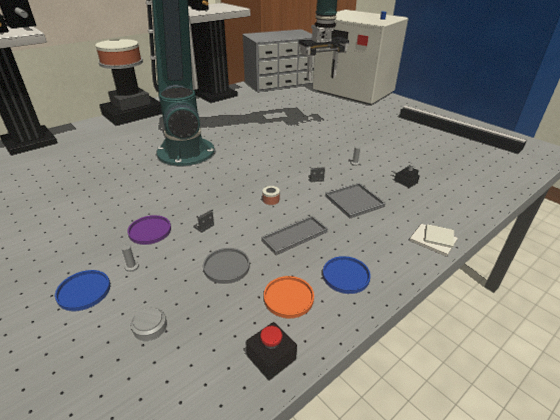

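View pics/wrist0.png

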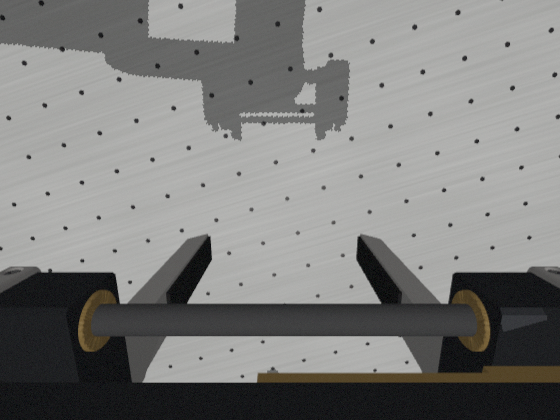

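```bash
cat > h.py <<'E'
import cv2,numpy as np
from bench import robot,snapshot,camera_info
def crop(im,r0,r1,c0,c1,s): 
    return cv2.resize(im[r0:r1,c0:c1],None,fx=s,fy=s,interpolation=cv2.INTER_CUBIC)
def ray(c,u,v,z):
    M=np.array(c['cam_to_world']);d=M[:3,:3]@np.array([(u-c['cx'])/c['fx'],(v-c['cy'])/c['fy'],1.])
    p=M[:3,3];return p+d*(z-p[2])/d[2]
def proj(c,P):
    M=np.linalg.inv(c['cam_to_world']);q=M[:3,:3]@np.array(P)+M[:3,3]
    return np.array([c['fx']*q[0]/q[2]+c['cx'],c['fy']*q[1]/q[2]+c['cy']])
E
python3 - <<'E'
from h import *
im=cv2.imread('pics/top0.png')
a=crop(im,170,310,95,285,4);b=crop(im,170,310,285,475,4)
cv2.imwrite('pics/ta.png',np.clip(a*1.6,0,255).astype('uint8'));cv2.imwrite('pics/tb.png',np.clip(b*1.6,0,255).astype('uint8'))
E
```

```text
(no output)
```

View pics/ta.png

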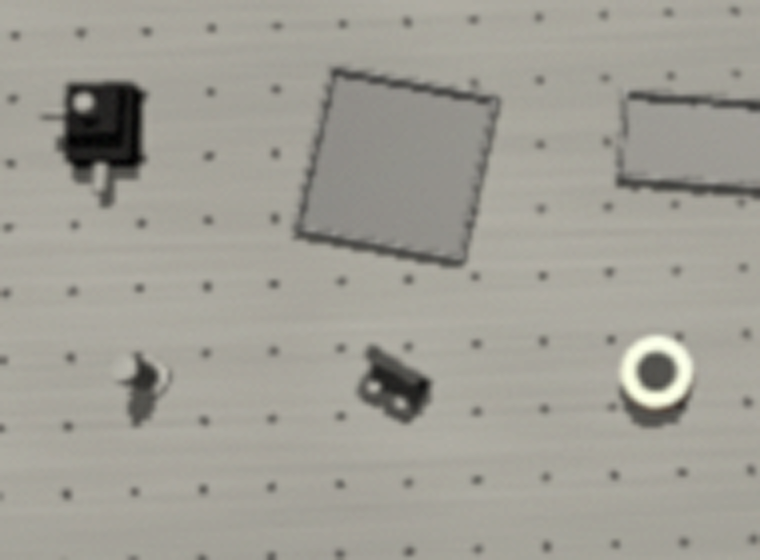

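View pics/tb.png

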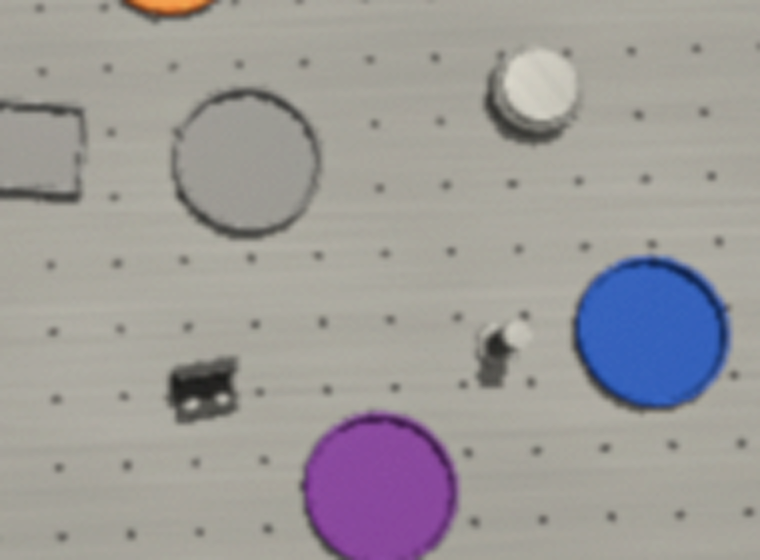

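```bash
python3 - <<'E'
from h import *
c=camera_info('top')
def A(x,y,z,o=95): return ray(c,o+(x+.5)/4-.5,170+(y+.5)/4-.5,z)
def B(x,y,z): return A(x,y,z,285)
sq=np.array([A(*p,.014) for p in [(333,70),(498,98),(463,263),(297,236)]])
lt=np.array([A(628,95,.014),B(84,108,.014),B(77,198,.014),A(618,185,.014)])
for n,q in [('sq',sq),('long',lt)]:
    print(n,q.mean(0).round(4),[round(np.linalg.norm(q[i]-q[(i+1)%4]),4) for i in range(4)],[round(np.degrees(np.arctan2(*(q[(i+1)%4]-q[i])[[1,0]])),1) for i in range(4)])
print('dish',B(246,163,.014),np.linalg.norm(B(173,163,.014)-B(319,163,.014)))
print('postL',A(130,370,.065),A(150,378,.006)); print('postR',B(517,333,.065),B(497,345,.006))
print('chuck',A(656,372,.036),np.linalg.norm(A(620,372,.036)-A(692,372,.036)))
print('brL plate top ends',A(373,352,.048),A(428,385,.048))
print('brR plate top ends',B(172,374,.048),B(235,363,.048))
print('positioner',A(103,125,.05),'weight',B(540,85,.028))
E
```

```text
sq [0.6072 0.2293 0.014 ] [np.float64(0.1269), np.float64(0.1279), np.float64(0.1253), np.float64(0.1291)] [np.float64(-101.9), np.float64(167.7), np.float64(78.6), np.float64(-11.6)]
long [ 0.6134 -0.0205  0.014 ] [np.float64(0.1627), np.float64(0.0693), np.float64(0.1634), np.float64(0.0695)] [np.float64(-95.6), np.float64(173.0), np.float64(84.5), np.float64(-7.5)]
dish [ 0.5932994  -0.22486808  0.014     ] 0.10905633109974186
postL [0.45453929 0.41048059 0.065     ] [0.45585005 0.41271779 0.006     ]
postR [ 0.45195763 -0.40220175  0.065     ] [ 0.45123582 -0.40226768  0.006     ]
chuck [0.44340648 0.03988968 0.036     ] 0.05189506062467391
brL plate top ends [0.46353127 0.24170581 0.048     ] [0.43843704 0.2024197  0.048     ]
brR plate top ends [ 0.43350117 -0.15765921  0.048     ] [ 0.43977929 -0.20314012  0.048     ]
positioner [0.63748673 0.4392362  0.05      ] weight [ 0.64195338 -0.44583374  0.028     ]
```

```bash
cat >> h.py <<'E'
def go(x,y,z,yawdeg):
    o=robot.get_obs();p=np.array(o['tool_pos']);
    from scipy.spatial.transform import Rotation as R
    Rm=R.from_euler('xyz',o['ee_rot']).as_matrix()
    psi=np.degrees(np.arctan2(Rm[1,0],Rm[0,0]))
    d=Rm.T@(np.array([x,y,z])-p)*1000
    r=(psi-yawdeg+180)%360-180
    n=max(np.linalg.norm(d)/41.7,abs(r)/7.16)
    print('t',round(o['time'],2),'p',p.round(4),'yaw',round(psi,2),'slide',d.round(1),'roll',round(r,1),'rows',round(n,1),'w',round(o['width'],4))
E
python3 - <<'E'
from h import *
go(.452,.406,.17,84)
E
```

```text
t 0.15 p [0.1628 0.5249 0.2046] yaw 72.77 slide [ -27.9   34.6 -311.4] roll -11.2 rows 7.5 w 0.0939
```

```bash
python3 -m creep '[{"slide":[-28,34,-311],"roll":-11,"grip":0},{"slide":[-28,34,-311],"roll":-11,"grip":0},{"slide":[-28,34,-311],"roll":-11,"grip":0},{"slide":[-28,34,-311],"roll":-11,"grip":0},{"slide":[-28,34,-311],"roll":-11,"grip":0},{"slide":[-28,34,-311],"roll":-11,"grip":0},{"slide":[-28,34,-311],"roll":-11,"grip":0},{"slide":[-28,34,-311],"roll":-11,"grip":0},{"slide":[-28,34,-311],"roll":-11,"grip":0},{"slide":[-28,34,-311],"roll":-11,"grip":0},{"slide":[-28,34,-311],"roll":-11,"grip":0},{"slide":[-28,34,-311],"roll":-11,"grip":0},{"slide":[-28,34,-311],"roll":-11,"grip":0}]'; python3 - <<'E'
from h import *
go(.452,.406,.17,84)
im=snapshot('wrist');cv2.imwrite('pics/w1.png',im[:,:,::-1])
c=camera_info('wrist')
print(proj(c,[.4545,.4105,.065]),proj(c,[.4545,.4105,.006]))
E
```

```text
time: 1.23
tool_pos: [0.4505, 0.4074, 0.172]
ee_rot: [-1.571, -0.001, 1.464]
wrist_force: [0.2, -0.4, 0.3]
width: 0.0941
t 1.23 p [0.4505 0.4074 0.172 ] yaw 83.89 slide [-1.2  2.  -1.6] roll -0.1 rows 0.1 w 0.0941
[288.27497633 210.29958859] [287.5360986  197.85995411]
```

View pics/w1.png

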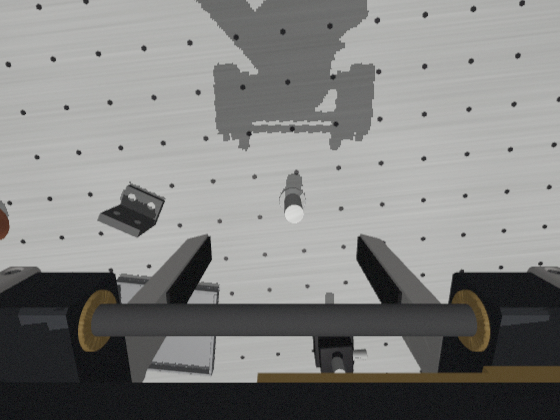

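```bash
python3 - <<'E'
from h import *
im=cv2.imread('pics/w1.png');c=camera_info('wrist')
g=cv2.cvtColor(im,6)
a=crop(im,150,240,80,180,4);b=crop(im,160,230,255,335,5);b=cv2.resize(b,(400,350))
o=np.zeros((360,800,3),'uint8');o[:360,:400]=a[:360,:400];o[:350,400:]=b
cv2.imwrite('pics/w1z.png',o)
m=(g[195:225,280:310]>215).astype('uint8');n,l,s,ce=cv2.connectedComponentsWithStats(m)
for i in range(1,n):
  if s[i][4]>40:
    u,v=ce[i]+[280,195];print(u,v,s[i],ray(c,u,v,.065))
E
```

```text
(no output)
```

View pics/w1z.png

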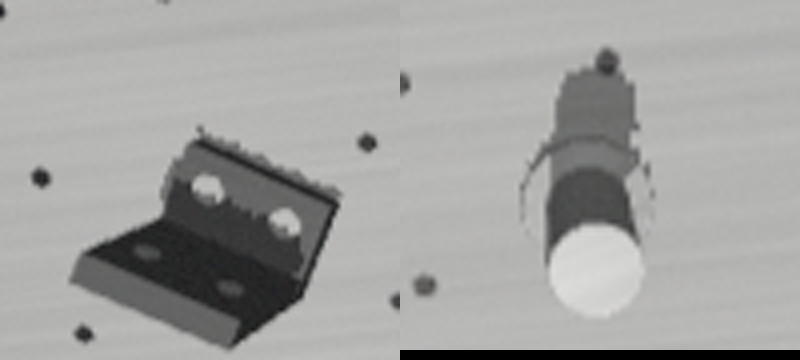

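```bash
python3 - <<'E'
from h import *
c=camera_info('wrist')
print(ray(c,293.6,213.6,.065),ray(c,292.2,199,.006), np.linalg.norm(ray(c,284.5,213.6,.065)-ray(c,303.5,213.6,.065)))
go(.453,.4105,.026,84)
# bracket L: plate top edge pts, in crop(80,150)/4
for p in [(85,255),(75,282),(240,320),(230,347)]: print(p,ray(c,80+p[0]/4,150+p[1]/4,.048))
for p in [(195,140),(338,200)]: print(p,ray(c,80+p[0]/4,150+p[1]/4,.008))
E
```

```text
[0.45846027 0.41544506 0.065     ] [0.45647372 0.41588173 0.006     ] 0.019004326776983008
t 1.28 p [0.4506 0.4073 0.172 ] yaw 83.89 slide [  3.3 146.   -2. ] roll -0.1 rows 3.5 w 0.094
(85, 255) [0.44152721 0.2127854  0.048     ]
(75, 282) [0.4485369  0.20821367 0.048     ]
(240, 320) [0.46367522 0.24955321 0.048     ]
(230, 347) [0.47091626 0.24513471 0.048     ]
(195, 140) [0.41893143 0.22725232 0.008     ]
(338, 200) [0.44108861 0.26518753 0.008     ]
```

```bash
python3 -m creep '[{"slide":[9,24,-6],"roll":0,"grip":0},{"slide":[9,48,-6],"roll":0,"grip":0},{"slide":[9,72,-6],"roll":0,"grip":0},{"slide":[9,72,-6],"roll":0,"grip":0},{"slide":[9,72,-6],"roll":0,"grip":0},{"slide":[9,72,-6],"roll":0,"grip":0}]'; python3 - <<'E'
from h import *
go(.4575,.4155,.1,84)
im=snapshot('wrist');cv2.imwrite('pics/w2.png',im[:,:,::-1])
c=camera_info('wrist')
print(proj(c,robot.get_obs()['tool_pos']),proj(c,[.4575,.4155,.065]))
E
```

```text
time: 1.78
tool_pos: [0.4588, 0.4156, 0.1012]
ee_rot: [-1.572, -0.002, 1.463]
wrist_force: [-0.1, 0.4, 1.0]
width: 0.0941
t 1.78 p [0.4588 0.4156 0.1012] yaw 83.81 slide [-0.2  1.2  1.3] roll -0.2 rows 0.0 w 0.0941
[285.22265843 246.60239857] [284.30525913 226.41962504]
```

View pics/w2.png

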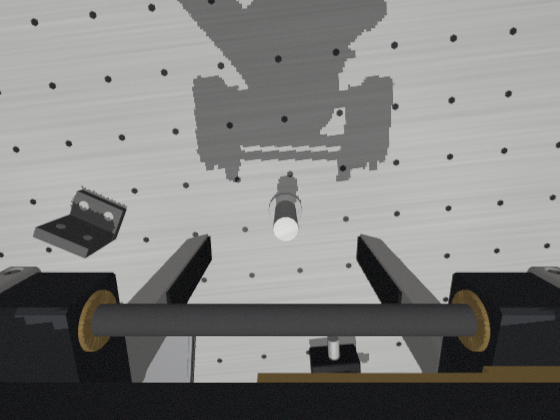

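```bash
python3 -m creep '[{"slide":[0,30,0],"roll":0,"grip":0},{"slide":[0,55,0],"roll":0,"grip":0},{"slide":[0,75,0],"roll":0,"grip":0},{"slide":[0,84,0],"roll":0,"grip":0},{"slide":[0,84,0],"roll":0,"grip":0},{"slide":[0,84,0],"roll":0,"grip":0.6},{"slide":[0,84,0],"roll":0,"grip":0.65},{"slide":[0,84,0],"roll":0,"grip":0.7},{"slide":[0,84,0],"roll":0,"grip":0.75},{"slide":[0,84,0],"roll":0,"grip":0.8},{"slide":[0,84,0],"roll":0,"grip":0.85},{"slide":[0,84,0],"roll":0,"grip":0.9},{"slide":[0,84,0],"roll":0,"grip":1},{"slide":[0,84,0],"roll":0,"grip":1},{"slide":[0,84,0],"roll":0,"grip":1},{"slide":[0,84,0],"roll":0,"grip":1}]'
```

```text
time: 3.17
tool_pos: [0.4586, 0.4147, 0.0154]
ee_rot: [-1.571, 0.0, 1.462]
wrist_force: [-0.4, -0.2, 0.2]
width: 0.0239
```

```bash
python3 -m creep '[{"slide":[0,0,0],"roll":0,"grip":1},{"slide":[0,0,0],"roll":0,"grip":1},{"slide":[0,0,0],"roll":0,"grip":1},{"slide":[0,0,0],"roll":0,"grip":1},{"slide":[0,0,0],"roll":0,"grip":1}]'
python3 - <<'E'
from h import *
im=snapshot('wrist');cv2.imwrite('pics/w3.png',im[:,:,::-1])
E
```

```text
time: 3.58
tool_pos: [0.4587, 0.4149, 0.0155]
ee_rot: [-1.571, -0.0, 1.462]
wrist_force: [-0.7, 1.5, 0.2]
width: 0.0191
```

View pics/w3.png

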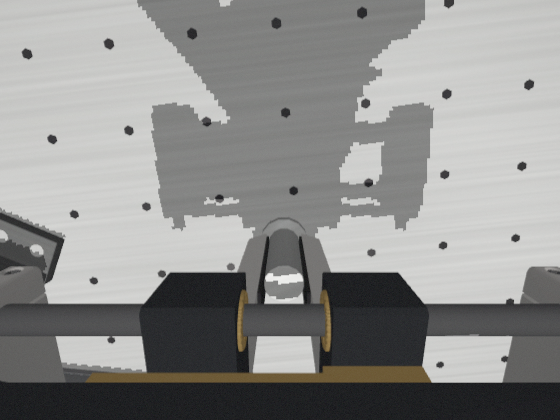

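```bash
python3 - <<'E'
from h import *
go(.4587,.4149,.11,84);go(.68,-.02,.14,84)
E
```

```text
t 3.63 p [0.4587 0.4149 0.0155] yaw 83.77 slide [  0.1 -94.5  -0. ] roll -0.2 rows 2.3 w 0.0192
t 3.63 p [0.4587 0.4149 0.0155] yaw 83.77 slide [-408.2 -124.6 -267.2] roll -0.2 rows 12.1 w 0.0192
```

```bash
python3 -m creep '[{"slide":[0,-25,0],"roll":0,"grip":1},{"slide":[0,-60,0],"roll":0,"grip":1},{"slide":[0,-94,0],"roll":0,"grip":1},{"slide":[-30,-110,-20],"roll":0,"grip":1},{"slide":[-408,-124,-267],"roll":0,"grip":1},{"slide":[-408,-124,-267],"roll":0,"grip":1},{"slide":[-408,-124,-267],"roll":0,"grip":1},{"slide":[-408,-124,-267],"roll":0,"grip":1},{"slide":[-408,-124,-267],"roll":0,"grip":1},{"slide":[-408,-124,-267],"roll":0,"grip":1},{"slide":[-408,-124,-267],"roll":0,"grip":1},{"slide":[-408,-124,-267],"roll":0,"grip":1},{"slide":[-408,-124,-267],"roll":0,"grip":1},{"slide":[-408,-124,-267],"roll":0,"grip":1},{"slide":[-408,-124,-267],"roll":0,"grip":1},{"slide":[-408,-124,-267],"roll":0,"grip":1},{"slide":[-408,-124,-267],"roll":0,"grip":1},{"slide":[-408,-124,-267],"roll":0,"grip":1},{"slide":[-408,-124,-267],"roll":0,"grip":1},{"slide":[-408,-124,-267],"roll":0,"grip":1}]'
python3 - <<'E'
from h import *
go(.68,-.02,.14,84)
im=snapshot('wrist');cv2.imwrite('pics/w4.png',im[:,:,::-1])
E
```

```text
time: 5.3
tool_pos: [0.6792, -0.0182, 0.1395]
ee_rot: [-1.57, -0.0, 1.464]
wrist_force: [0.5, 1.2, -2.0]
width: 0.019
t 5.3 p [ 0.6792 -0.0182  0.1395] yaw 83.88 slide [-1.7 -0.5 -1. ] roll -0.1 rows 0.0 w 0.019
```

View pics/w4.png

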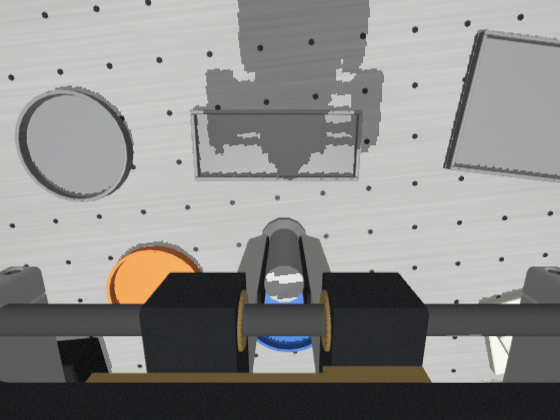

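```bash
python3 - <<'E'
from h import *
im=cv2.imread('pics/w4.png')
o=np.zeros((600,800,3),'uint8')
o[:300,:]=crop(im,90,190,180,447,3)[:300,:800]
o[300:600,:420]=crop(im,70,220,5,215,2)
o[300:600,430:800]=crop(im,20,170,430,615,2)[:, :370] if False else np.pad(crop(im,20,170,430,560,2),((0,0),(0,110),(0,0)))
cv2.imwrite('pics/w4z.png',o)
E
```

```text
(no output)
```

View pics/w4z.png

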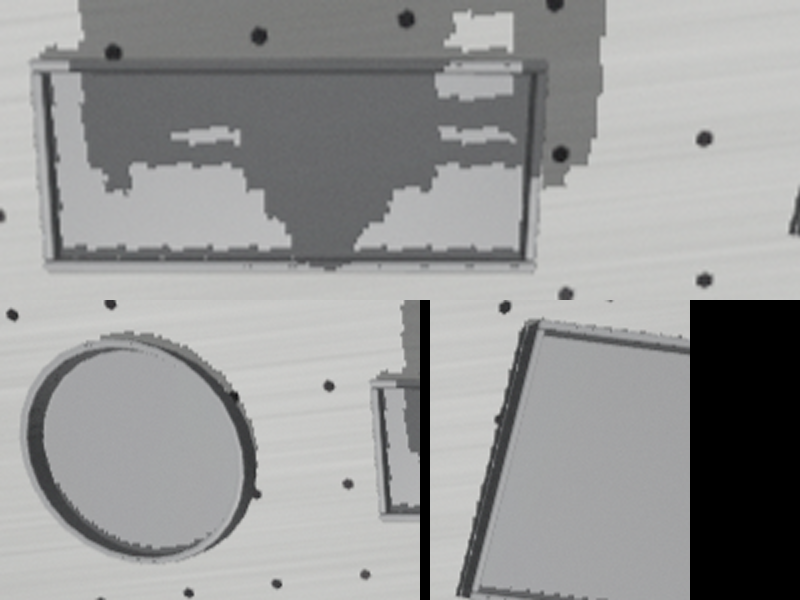

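```bash
python3 - <<'E'
from h import *
c=camera_info('wrist')
q=np.array([ray(c,180+x/3,90+y/3,.014) for x,y in [(32,62),(548,62),(537,270),(46,270)]])
print(q.mean(0).round(4),[round(np.linalg.norm(q[i]-q[(i+1)%4]),4) for i in range(4)],[round(np.degrees(np.arctan2(*(q[(i+1)%4]-q[i])[[1,0]])),1) for i in range(4)])
print('dish',ray(c,71.7,145,.014),np.linalg.norm(ray(c,15,145,.014)-ray(c,128.5,145,.014)))
for x,y in [(537,322),(465,596)]: print('sq',ray(c,430+(x-430)/2,20+(y-300)/2,.014))
m=q.mean(0);a=np.radians(84);e=np.array([np.cos(a),np.sin(a)])
print(m[:2]+.04*e,m[:2]-.04*e)
E
```

```text
[ 0.6205 -0.0199  0.014 ] [np.float64(0.1683), np.float64(0.0683), np.float64(0.1695), np.float64(0.0683)] [np.float64(83.9), np.float64(-5.6), np.float64(-96.1), np.float64(173.5)]
dish [ 0.59720122 -0.2250918   0.014     ] 0.11430507031779705
sq [0.53753003 0.18083989 0.014     ]
sq [0.66077606 0.15148821 0.014     ]
[0.62469092 0.01991175] [ 0.61632865 -0.05965001]
```

```bash
python3 - <<'E'
from h import *
go(.623,.022,.05,84)
E
```

```text
t 5.35 p [ 0.6793 -0.0182  0.1396] yaw 83.88 slide [34.  89.6 60.2] roll -0.1 rows 2.7 w 0.0187
```

```bash
python3 -m creep '[{"slide":[20,20,30],"roll":0,"grip":1},{"slide":[34,45,60],"roll":0,"grip":1},{"slide":[34,75,60],"roll":0,"grip":1},{"slide":[34,95,60],"roll":0,"grip":1},{"slide":[34,105,60],"roll":0,"grip":1},{"slide":[34,112,60],"roll":0,"grip":1},{"slide":[34,116,60],"roll":0,"grip":1},{"slide":[34,118,60],"roll":0,"grip":1},{"slide":[34,118,60],"roll":0,"grip":1},{"slide":[34,118,60],"roll":0,"grip":1}]'
python3 - <<'E'
from h import *
go(.623,.022,.0195,84)
im=snapshot('wrist');cv2.imwrite('pics/w5.png',im[:,:,::-1])
E
```

```text
time: 6.18
tool_pos: [0.625, 0.0203, 0.0229]
ee_rot: [-1.573, -0.0, 1.462]
wrist_force: [0.4, 0.3, -2.3]
width: 0.0189
t 6.18 p [0.625  0.0203 0.0229] yaw 83.75 slide [1.5 3.4 2.2] roll -0.2 rows 0.1 w 0.0189
```

View pics/w5.png

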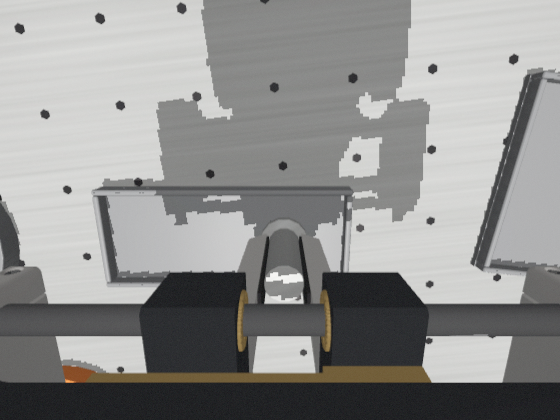

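```bash
python3 -m creep '[{"slide":[0,1,0],"roll":0,"grip":1},{"slide":[0,2,0],"roll":0,"grip":1},{"slide":[0,3,0],"roll":0,"grip":1},{"slide":[0,3,0],"roll":0,"grip":1},{"slide":[0,3,0],"roll":0,"grip":1}]'
```

```text
time: 6.65
tool_pos: [0.6243, 0.0203, 0.0195]
ee_rot: [-1.572, 0.0, 1.462]
wrist_force: [0.1, 1.2, 2.8]
width: 0.0187
```

```bash
python3 -m creep '[{"slide":[0,0,0],"roll":0,"grip":0.78},{"slide":[0,0,0],"roll":0,"grip":0.75},{"slide":[0,0,0],"roll":0,"grip":0.7},{"slide":[0,0,0],"roll":0,"grip":0.65},{"slide":[0,0,0],"roll":0,"grip":0.6},{"slide":[0,0,0],"roll":0,"grip":0.55},{"slide":[0,0,0],"roll":0,"grip":0.55},{"slide":[0,-20,0],"roll":0,"grip":0.55},{"slide":[0,-50,0],"roll":0,"grip":0.55},{"slide":[0,-90,0],"roll":0,"grip":0.5},{"slide":[0,-130,0],"roll":0,"grip":0.3},{"slide":[0,-130,0],"roll":0,"grip":0}]'
python3 - <<'E'
from h import *
go(.452,-.402,.17,84)
im=snapshot('wrist');cv2.imwrite('pics/w6.png',im[:,:,::-1])
E
```

```text
time: 7.65
tool_pos: [0.6286, 0.0202, 0.1595]
ee_rot: [-1.589, -0.001, 1.462]
wrist_force: [1.4, -1.0, 0.9]
width: 0.0572
t 7.65 p [0.6286 0.0202 0.1595] yaw 83.77 slide [-438.9  -13.3  129.6] roll -0.2 rows 11.0 w 0.0572
```

View pics/w6.png

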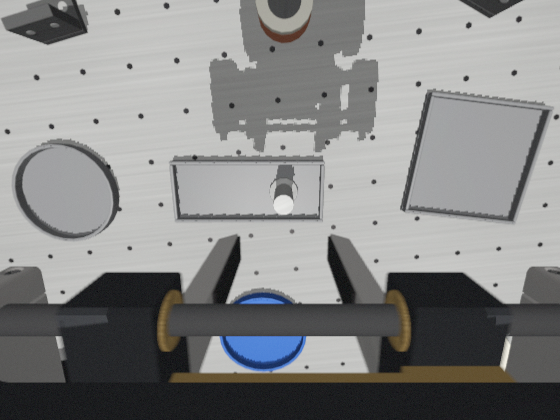

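```bash
python3 - <<'E'
from h import *
c=camera_info('wrist')
q=np.array([ray(c,x,y,.014) for x,y in [(430,91),(552,106),(515,222),(403,210)]])
print(q.mean(0).round(4),[round(np.linalg.norm(q[i]-q[(i+1)%4]),4) for i in range(4)],[round(np.degrees(np.arctan2(*(q[(i+1)%4]-q[i])[[1,0]])),1) for i in range(4)])
print('dish',ray(c,65.5,189,.014))
E
python3 -m creep '[{"slide":[-439,-10,130],"roll":0,"grip":0},{"slide":[-439,-10,130],"roll":0,"grip":0},{"slide":[-439,-10,130],"roll":0,"grip":0},{"slide":[-439,-10,130],"roll":0,"grip":0},{"slide":[-439,-10,130],"roll":0,"grip":0},{"slide":[-439,-10,130],"roll":0,"grip":0},{"slide":[-439,-10,130],"roll":0,"grip":0},{"slide":[-439,-10,130],"roll":0,"grip":0},{"slide":[-439,-10,130],"roll":0,"grip":0},{"slide":[-439,-10,130],"roll":0,"grip":0},{"slide":[-439,-10,130],"roll":0,"grip":0},{"slide":[-439,-10,130],"roll":0,"grip":0},{"slide":[-439,-10,130],"roll":0,"grip":0},{"slide":[-439,-10,130],"roll":0,"grip":0},{"slide":[-439,-10,130],"roll":0,"grip":0},{"slide":[-439,-10,130],"roll":0,"grip":0}]'
python3 - <<'E'
from h import *
go(.452,-.402,.17,84)
im=snapshot('wrist');cv2.imwrite('pics/w7.png',im[:,:,::-1])
E
```

```text
[0.6084 0.2267 0.014 ] [np.float64(0.1273), np.float64(0.1248), np.float64(0.1288), np.float64(0.1253)] [np.float64(77.3), np.float64(-12.1), np.float64(-102.5), np.float64(167.2)]
dish [ 0.59129613 -0.21762808  0.014     ]
time: 9.03
tool_pos: [0.4476, -0.4002, 0.1581]
ee_rot: [-1.57, -0.001, 1.464]
wrist_force: [0.3, -0.1, 0.7]
width: 0.094
t 9.03 p [ 0.4476 -0.4002  0.1581] yaw 83.9 slide [ -1.3 -11.9  -4.5] roll -0.1 rows 0.3 w 0.094
```

View pics/w7.png

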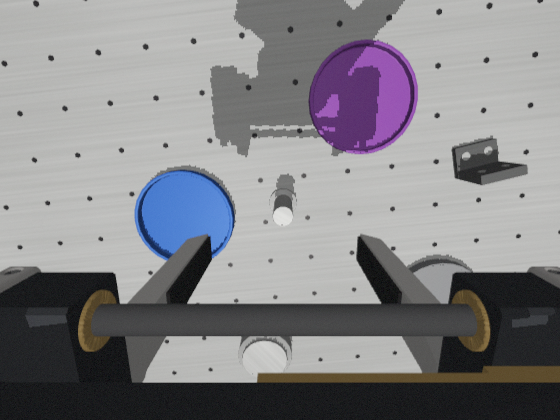

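```bash
python3 - <<'E'
from h import *
c=camera_info('wrist')
p=ray(c,283,216,.065);print(p,ray(c,283,200,.006))
go(p[0],p[1],.017,84)
im=cv2.imread('pics/w7.png');cv2.imwrite('pics/w7z.png',crop(im,120,200,440,540,6))
E
```

```text
[ 0.45306247 -0.40260149  0.065     ] [ 0.45052563 -0.40248091  0.006     ]
t 9.08 p [ 0.4477 -0.4003  0.1583] yaw 83.9 slide [ -1.8 141.3  -5.6] roll -0.1 rows 3.4 w 0.0943
```

View pics/w7z.png

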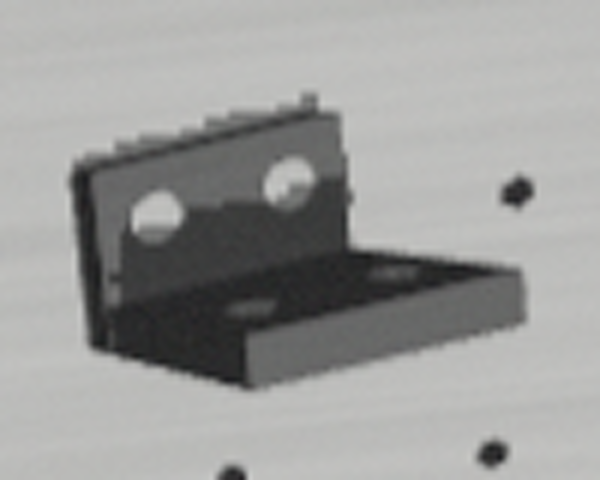

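```bash
python3 - <<'E'
from h import *
c=camera_info('wrist')
q=np.array([ray(c,440+x/6,120+y/6,.048) for x,y in [(247,335),(522,270),(525,322),(247,388)]])
print(q.round(4).tolist(),q.mean(0))
print(ray(c,440+85/6,120+165/6,.008),ray(c,440+335/6,120+112/6,.008))
E
python3 -m creep '[{"slide":[-2,30,-6],"roll":0,"grip":0.36},{"slide":[-2,60,-6],"roll":0,"grip":0.36},{"slide":[-2,60,-6],"roll":0,"grip":0.36},{"slide":[-2,85,-6],"roll":0,"grip":0.36},{"slide":[-2,110,-6],"roll":0,"grip":0.36},{"slide":[-2,130,-6],"roll":0,"grip":0.36},{"slide":[-2,140,-6],"roll":0,"grip":0.36},{"slide":[-2,141,-6],"roll":0,"grip":0.36},{"slide":[-2,141,-6],"roll":0,"grip":0.5},{"slide":[-2,141,-6],"roll":0,"grip":0.6},{"slide":[-2,141,-6],"roll":0,"grip":0.7},{"slide":[-2,141,-6],"roll":0,"grip":0.75},{"slide":[-2,141,-6],"roll":0,"grip":0.8},{"slide":[-2,141,-6],"roll":0,"grip":0.9},{"slide":[-2,141,-6],"roll":0,"grip":1},{"slide":[-2,141,-6],"roll":0,"grip":1},{"slide":[-2,141,-6],"roll":0,"grip":1},{"slide":[-2,141,-6],"roll":0,"grip":1}]'
python3 - <<'E'
from h import *
go(.453,-.4026,.017,84)
im=snapshot('wrist');cv2.imwrite('pics/w8.png',im[:,:,::-1])
E
```

```text
[[0.4378, -0.2058, 0.048], [0.4319, -0.1622, 0.048], [0.4405, -0.1609, 0.048], [0.4467, -0.2053, 0.048]] [ 0.43919775 -0.18352166  0.048     ]
[ 0.41169037 -0.21077855  0.008     ] [ 0.40703302 -0.16631092  0.008     ]
time: 10.58
tool_pos: [0.453, -0.404, 0.0181]
ee_rot: [-1.571, -0.001, 1.462]
wrist_force: [-0.1, 2.5, 4.8]
width: 0.0189
t 10.58 p [ 0.453  -0.404   0.0181] yaw 83.77 slide [1.4 1.1 0.2] roll -0.2 rows 0.0 w 0.0189
```

View pics/w8.png

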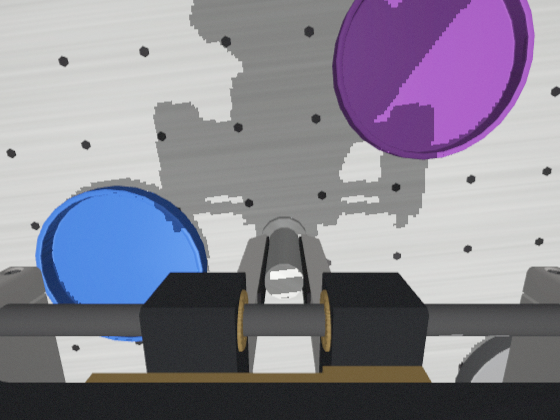

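```bash
python3 - <<'E'
from h import *
go(.6155,-.062,.09,84)
E
```

```text
t 10.63 p [ 0.453 -0.404  0.018] yaw 83.77 slide [ 357.7  -71.6 -124.5] roll -0.2 rows 9.2 w 0.0184
```

```bash
python3 -m creep '[{"slide":[0,-25,0],"roll":0,"grip":1},{"slide":[0,-55,0],"roll":0,"grip":1},{"slide":[15,-72,-5],"roll":0,"grip":1},{"slide":[358,-72,-125],"roll":0,"grip":1},{"slide":[358,-72,-125],"roll":0,"grip":1},{"slide":[358,-72,-125],"roll":0,"grip":1},{"slide":[358,-72,-125],"roll":0,"grip":1},{"slide":[358,-72,-125],"roll":0,"grip":1},{"slide":[358,-72,-125],"roll":0,"grip":1},{"slide":[358,-72,-125],"roll":0,"grip":1},{"slide":[358,-72,-125],"roll":0,"grip":1},{"slide":[358,-72,-125],"roll":0,"grip":1},{"slide":[358,-72,-125],"roll":0,"grip":1},{"slide":[358,-72,-125],"roll":0,"grip":1},{"slide":[358,-72,-125],"roll":0,"grip":1},{"slide":[358,-72,-125],"roll":0,"grip":1}]'
python3 - <<'E'
from h import *
go(.6155,-.062,.022,84)
im=snapshot('wrist');cv2.imwrite('pics/w9.png',im[:,:,::-1])
E
```

```text
time: 11.97
tool_pos: [0.6152, -0.0638, 0.0888]
ee_rot: [-1.57, 0.001, 1.46]
wrist_force: [0.3, -0.4, -2.2]
width: 0.0189
t 11.97 p [ 0.6152 -0.0638  0.0888] yaw 83.67 slide [ 1.9 66.8 -0.2] roll -0.3 rows 1.6 w 0.0189
```

View pics/w9.png

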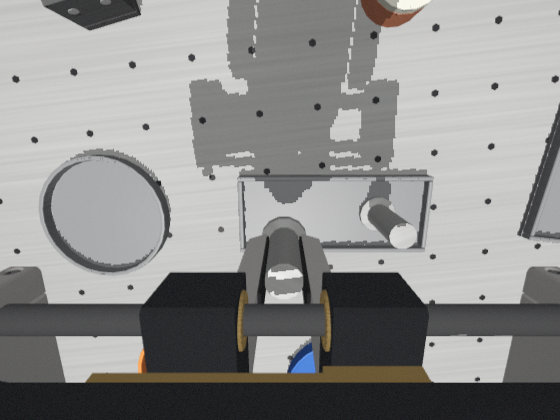

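```bash
python3 -m creep '[{"slide":[1,20,0],"roll":0,"grip":1},{"slide":[1,40,0],"roll":0,"grip":1},{"slide":[1,54,0],"roll":0,"grip":1},{"slide":[1,61,0],"roll":0,"grip":1},{"slide":[1,64,0],"roll":0,"grip":1},{"slide":[1,65,0],"roll":0,"grip":1},{"slide":[1,66,0],"roll":0,"grip":1},{"slide":[1,66,0],"roll":0,"grip":1},{"slide":[1,66,0],"roll":0,"grip":1}]'
```

```text
time: 12.77
tool_pos: [0.6167, -0.0614, 0.0247]
ee_rot: [-1.573, 0.0, 1.462]
wrist_force: [-0.2, 0.2, -1.7]
width: 0.0188
```

```bash
python3 -m creep '[{"slide":[0,1,0],"roll":0,"grip":1},{"slide":[0,2,0],"roll":0,"grip":1},{"slide":[0,2.5,0],"roll":0,"grip":1},{"slide":[0,2.5,0],"roll":0,"grip":1},{"slide":[0,2.5,0],"roll":0,"grip":1}]'
```

```text
time: 13.18
tool_pos: [0.6165, -0.0612, 0.0221]
ee_rot: [-1.572, 0.0, 1.462]
wrist_force: [-1.0, -0.1, 3.5]
width: 0.0189
```

```bash
python3 -m creep '[{"slide":[0,0,0],"roll":0,"grip":0.78},{"slide":[0,0,0],"roll":0,"grip":0.75},{"slide":[0,0,0],"roll":0,"grip":0.7},{"slide":[0,0,0],"roll":0,"grip":0.65},{"slide":[0,0,0],"roll":0,"grip":0.6},{"slide":[0,0,0],"roll":0,"grip":0.55},{"slide":[0,0,0],"roll":0,"grip":0.55},{"slide":[0,-20,0],"roll":0,"grip":0.55},{"slide":[0,-50,0],"roll":0,"grip":0.55},{"slide":[0,-90,0],"roll":0,"grip":0.55},{"slide":[0,-130,0],"roll":0,"grip":0.5},{"slide":[0,-130,0],"roll":0,"grip":0.3},{"slide":[0,-130,0],"roll":0,"grip":0.3}]'
python3 - <<'E'
from h import *
o=robot.get_obs();print(o['tool_pos'],o['ee_rot'])
im=snapshot('wrist');cv2.imwrite('pics/w10.png',im[:,:,::-1])
go(.46,-.183,.16,-8); go(.46,-.183,.16,7.5);go(.46,-.183,.16,172)
E
```

```text
time: 14.27
tool_pos: [0.618, -0.0615, 0.1553]
ee_rot: [-1.579, 0.001, 1.462]
wrist_force: [-0.6, 0.1, -0.1]
width: 0.0568
[ 0.61803123 -0.06153392  0.15531874] [-1.57904383e+00  5.77154524e-04  1.46203707e+00]
t 14.32 p [ 0.6164 -0.0612  0.1521] yaw 83.77 slide [-138.    -8.2  142.3] roll 91.8 rows 12.8 w 0.0612
t 14.32 p [ 0.6164 -0.0612  0.1521] yaw 83.77 slide [-138.    -8.2  142.3] roll 76.3 rows 10.7 w 0.0612
t 14.32 p [ 0.6164 -0.0612  0.1521] yaw 83.77 slide [-138.    -8.2  142.3] roll -88.2 rows 12.3 w 0.0612
```

View pics/w10.png

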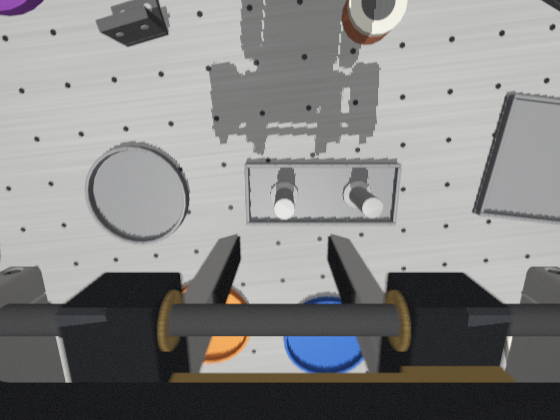

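```bash
python3 - <<'E'
from h import *
go(.439,-.1835,.13,7.7)
E
python3 -m creep '[{"slide":[-141,10,163],"roll":76,"grip":0.3},{"slide":[-141,10,163],"roll":76,"grip":0.3},{"slide":[-141,10,163],"roll":76,"grip":0.3},{"slide":[-141,10,163],"roll":76,"grip":0.3},{"slide":[-141,10,163],"roll":76,"grip":0.3},{"slide":[-141,10,163],"roll":76,"grip":0.3},{"slide":[-141,10,163],"roll":76,"grip":0.3},{"slide":[-141,10,163],"roll":76,"grip":0.3},{"slide":[-141,10,163],"roll":76,"grip":0.3},{"slide":[-141,10,163],"roll":76,"grip":0.3},{"slide":[-141,10,163],"roll":76,"grip":0.3},{"slide":[-141,10,163],"roll":76,"grip":0.3},{"slide":[-141,10,163],"roll":76,"grip":0.3},{"slide":[-141,10,163],"roll":76,"grip":0.3},{"slide":[-141,10,163],"roll":76,"grip":0.3}]'
python3 - <<'E'
from h import *
go(.439,-.1835,.02,7.7)
im=snapshot('wrist');cv2.imwrite('pics/w11.png',im[:,:,::-1])
E
```

```text
t 14.32 p [ 0.6164 -0.0612  0.1521] yaw 83.77 slide [-140.8   21.7  163.2] roll 76.1 rows 10.6 w 0.0612
time: 15.57
tool_pos: [0.4382, -0.1834, 0.1401]
ee_rot: [-1.57, 0.001, 0.137]
wrist_force: [0.7, -0.5, 0.3]
width: 0.0659
t 15.57 p [ 0.4382 -0.1834  0.1401] yaw 7.84 slide [  0.9 120.1  -0.3] roll 0.1 rows 2.9 w 0.0659
```

View pics/w11.png

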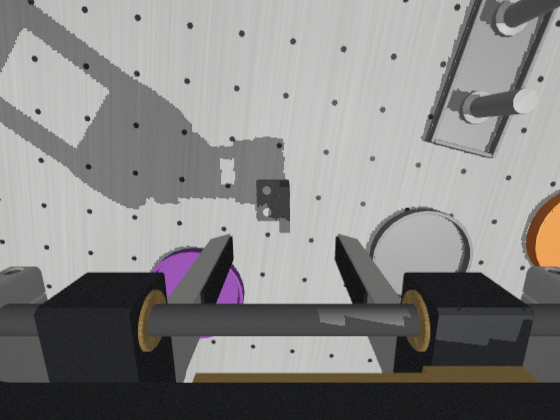

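```bash
python3 - <<'E'
from h import *
c=camera_info('wrist')
p=robot.get_obs()['tool_pos'];print(proj(c,[p[0],p[1],.048]))
im=cv2.imread('pics/w11.png');cv2.imwrite('pics/w11z.png',crop(im,165,240,240,310,8))
E
```

```text
[283.32004131 209.98259061]
```

View pics/w11z.png

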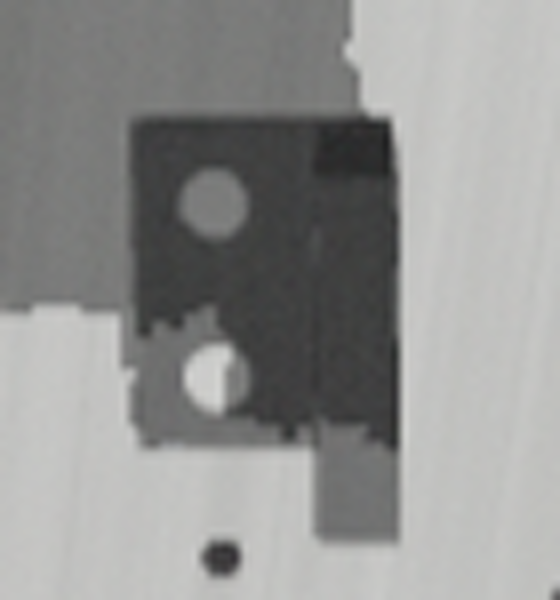

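```bash
python3 -m creep '[{"slide":[0,35,0],"roll":0,"grip":0.4},{"slide":[0,70,0],"roll":0,"grip":0.4},{"slide":[0,95,0],"roll":0,"grip":0.5},{"slide":[0,110,0],"roll":0,"grip":0.5},{"slide":[0,119,0],"roll":0,"grip":0.5},{"slide":[0,120,0],"roll":0,"grip":0.5},{"slide":[0,120,0],"roll":0,"grip":0.6},{"slide":[0,120,0],"roll":0,"grip":0.7},{"slide":[0,120,0],"roll":0,"grip":0.75},{"slide":[0,120,0],"roll":0,"grip":0.8},{"slide":[0,120,0],"roll":0,"grip":0.83},{"slide":[0,120,0],"roll":0,"grip":0.86},{"slide":[0,120,0],"roll":0,"grip":0.89},{"slide":[0,120,0],"roll":0,"grip":0.92},{"slide":[0,120,0],"roll":0,"grip":1},{"slide":[0,120,0],"roll":0,"grip":1},{"slide":[0,120,0],"roll":0,"grip":1},{"slide":[0,120,0],"roll":0,"grip":1}]'
python3 - <<'E'
from h import *
im=snapshot('wrist');cv2.imwrite('pics/w12.png',im[:,:,::-1])
a=np.radians(-12.2);ex=np.array([np.cos(a),np.sin(a)]);ey=np.array([-ex[1],ex[0]]);s=np.array([.6115,.2275])
print(s+.0125*ex-.029*ey,s+.0125*ex+.029*ey)
go(*(s+.0125*ex-.029*ey),.10,-12)
E
```

```text
time: 17.12
tool_pos: [0.4387, -0.1837, 0.0212]
ee_rot: [-1.571, -0.0, 0.135]
wrist_force: [0.0, 0.6, 2.4]
width: 0.0099
[0.61758928 0.19651338] [0.62984612 0.2532035 ]
t 17.17 p [ 0.4387 -0.1837  0.0212] yaw 7.77 slide [228.6 -78.7 352.5] roll 19.8 rows 10.3 w 0.0101
```

View pics/w12.png

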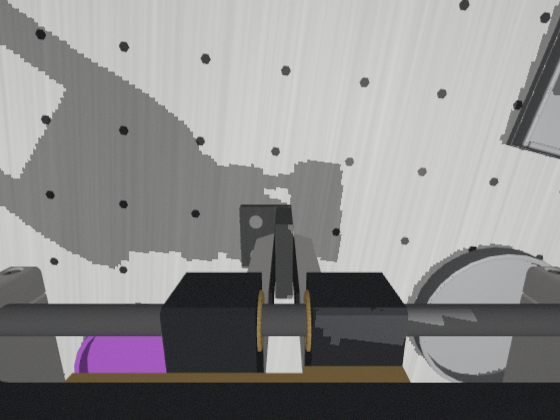

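```bash
python3 - <<'E'
from h import *
go(.6,.13,.12,-12)
E
python3 -m creep '[{"slide":[0,-25,0],"roll":0,"grip":1},{"slide":[0,-60,0],"roll":0,"grip":1},{"slide":[0,-99,0],"roll":20,"grip":1},{"slide":[202,-99,289],"roll":20,"grip":1},{"slide":[202,-99,289],"roll":20,"grip":1},{"slide":[202,-99,289],"roll":20,"grip":1},{"slide":[202,-99,289],"roll":20,"grip":1},{"slide":[202,-99,289],"roll":20,"grip":1},{"slide":[202,-99,289],"roll":20,"grip":1},{"slide":[202,-99,289],"roll":20,"grip":1},{"slide":[202,-99,289],"roll":20,"grip":1},{"slide":[202,-99,289],"roll":20,"grip":1},{"slide":[202,-99,289],"roll":20,"grip":1},{"slide":[202,-99,289],"roll":20,"grip":1},{"slide":[202,-99,289],"roll":20,"grip":1},{"slide":[202,-99,289],"roll":20,"grip":1},{"slide":[202,-99,289],"roll":20,"grip":1}]'
python3 - <<'E'
from h import *
go(.6176,.1965,.08,-12)
im=snapshot('wrist');cv2.imwrite('pics/w13.png',im[:,:,::-1])
E
```

```text
t 17.17 p [ 0.4387 -0.1837  0.0212] yaw 7.77 slide [202.2 -98.7 289. ] roll 19.8 rows 8.8 w 0.0101
time: 18.58
tool_pos: [0.5993, 0.1285, 0.12]
ee_rot: [-1.571, 0.0, -0.216]
wrist_force: [1.4, 1.3, -1.8]
width: 0.01
t 18.58 p [0.5993 0.1285 0.12  ] yaw -12.35 slide [ 3.4 40.  70.3] roll -0.3 rows 1.9 w 0.01
```

View pics/w13.png

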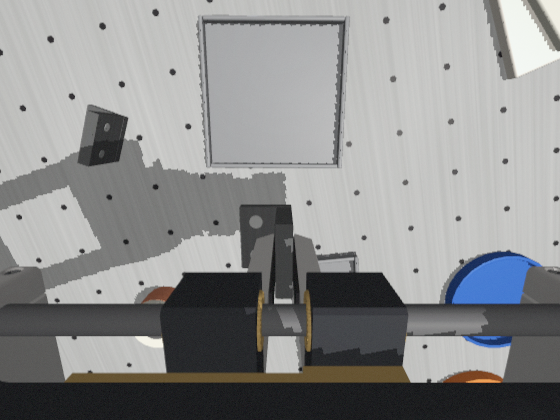

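```bash
python3 - <<'E'
from h import *
c=camera_info('wrist')
q=np.array([ray(c,x,y,.014) for x,y in [(199,16.5),(349,16.5),(342,167.5),(206,167.5)]])
print(q.mean(0).round(4),[round(np.linalg.norm(q[i]-q[(i+1)%4]),4) for i in range(4)],[round(np.degrees(np.arctan2(*(q[(i+1)%4]-q[i])[[1,0]])),1) for i in range(4)])
a=np.radians(-12.2);ex=np.array([np.cos(a),np.sin(a)]);ey=np.array([-ex[1],ex[0]]);s=q.mean(0)[:2]
print(s+.0125*ex-.029*ey,s+.0125*ex+.029*ey)
go(*(s+.0125*ex-.029*ey),.0252,-12.2)
im=cv2.imread('pics/w13.png');cv2.imwrite('pics/w13z.png',crop(im,90,180,70,160,6))
E
```

```text
[0.6136 0.2307 0.014 ] [np.float64(0.1278), np.float64(0.1282), np.float64(0.1305), np.float64(0.1283)] [np.float64(-12.4), np.float64(-102.2), np.float64(167.6), np.float64(76.6)]
[0.61969123 0.19975508] [0.63194807 0.25644521]
t 18.63 p [0.5993 0.1286 0.1202] yaw -12.35 slide [ 4.7 94.9 73.9] roll -0.1 rows 2.9 w 0.0098
```

View pics/w13z.png

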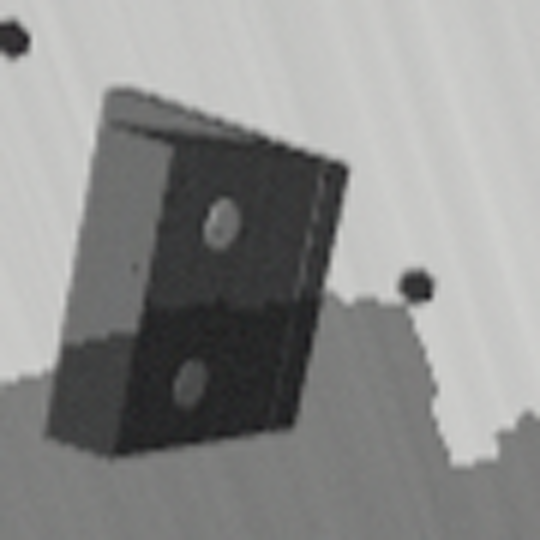

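```bash
python3 -m creep '[{"slide":[4,0,30],"roll":0,"grip":1},{"slide":[4,15,60],"roll":0,"grip":1},{"slide":[4,45,72],"roll":0,"grip":1},{"slide":[4,70,72],"roll":0,"grip":1},{"slide":[4,83,72],"roll":0,"grip":1},{"slide":[4,89,72],"roll":0,"grip":1},{"slide":[4,92,72],"roll":0,"grip":1},{"slide":[4,93,72],"roll":0,"grip":1},{"slide":[4,93,72],"roll":0,"grip":1},{"slide":[4,93,72],"roll":0,"grip":1}]'
python3 - <<'E'
from h import *
im=snapshot('wrist');cv2.imwrite('pics/w14.png',im[:,:,::-1])
E
```

```text
time: 19.47
tool_pos: [0.6201, 0.1993, 0.0291]
ee_rot: [-1.569, -0.003, -0.214]
wrist_force: [0.6, -0.2, -2.1]
width: 0.0103
```

View pics/w14.png

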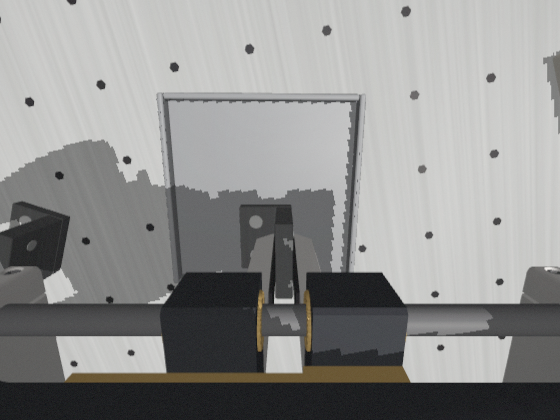

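```bash
python3 -m creep '[{"slide":[0,0,3],"roll":0,"grip":1},{"slide":[0,1,3],"roll":0,"grip":1},{"slide":[0,2,3],"roll":0,"grip":1},{"slide":[0,3,3],"roll":0,"grip":1},{"slide":[0,3.5,3],"roll":0,"grip":1},{"slide":[0,3.5,3],"roll":0,"grip":1},{"slide":[0,3.5,3],"roll":0,"grip":1}]'
```

```text
time: 20.1
tool_pos: [0.6199, 0.2028, 0.0253]
ee_rot: [-1.57, -0.001, -0.213]
wrist_force: [-1.3, 0.6, 5.7]
width: 0.0103
```

```bash
python3 -m creep '[{"slide":[0,0,0],"roll":0,"grip":0.87},{"slide":[0,0,0],"roll":0,"grip":0.84},{"slide":[0,0,0],"roll":0,"grip":0.8},{"slide":[0,0,0],"roll":0,"grip":0.7},{"slide":[0,0,0],"roll":0,"grip":0.6},{"slide":[0,0,0],"roll":0,"grip":0.6},{"slide":[0,0,0],"roll":0,"grip":0.6},{"slide":[0,-20,0],"roll":0,"grip":0.6},{"slide":[0,-50,0],"roll":0,"grip":0.6},{"slide":[0,-90,0],"roll":0,"grip":0.6},{"slide":[0,-115,0],"roll":0,"grip":0.5},{"slide":[0,-115,0],"roll":0,"grip":0.4},{"slide":[0,-115,0],"roll":0,"grip":0.4}]'
python3 - <<'E'
from h import *
go(.456,.229,.14,-31)
im=snapshot('wrist');cv2.imwrite('pics/w15.png',im[:,:,::-1])
E
```

```text
time: 21.18
tool_pos: [0.6209, 0.2028, 0.1414]
ee_rot: [-1.568, -0.005, -0.214]
wrist_force: [-0.3, 0.1, -0.6]
width: 0.0539
t 21.18 p [0.6209 0.2028 0.1414] yaw -12.24 slide [-166.7    0.6   -9.3] roll 18.8 rows 4.0 w 0.0539
```

View pics/w15.png

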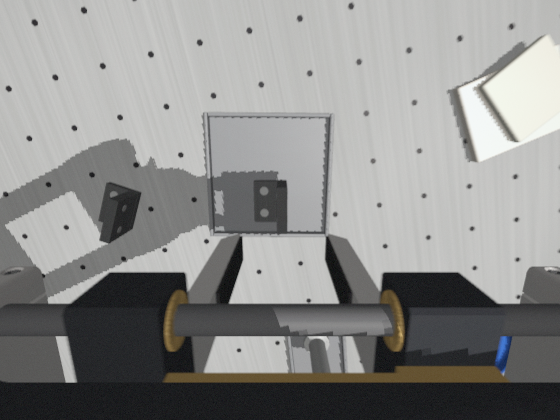

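```bash
python3 -m creep '[{"slide":[-167,0,-9],"roll":19,"grip":0.3},{"slide":[-167,0,-9],"roll":19,"grip":0.3},{"slide":[-167,0,-9],"roll":19,"grip":0.3},{"slide":[-167,0,-9],"roll":19,"grip":0.3},{"slide":[-167,0,-9],"roll":19,"grip":0.3},{"slide":[-167,0,-9],"roll":19,"grip":0.3},{"slide":[-167,0,-9],"roll":19,"grip":0.3},{"slide":[-167,0,-9],"roll":19,"grip":0.3},{"slide":[-167,0,-9],"roll":19,"grip":0.3}]'
python3 - <<'E'
from h import *
go(.456,.229,.02,-31)
c=camera_info('wrist')
p=robot.get_obs()['tool_pos'];print(proj(c,[p[0],p[1],.048]))
im=snapshot('wrist');im=im[:,:,::-1];cv2.imwrite('pics/w16.png',im);cv2.imwrite('pics/w16z.png',crop(im,160,250,230,330,6))
E
```

```text
time: 21.98
tool_pos: [0.4556, 0.2288, 0.1381]
ee_rot: [-1.571, 0.0, -0.546]
wrist_force: [0.5, 1.2, 0.4]
width: 0.0658
t 21.98 p [0.4556 0.2288 0.1381] yaw -31.29 slide [  0.2 118.1   0.4] roll -0.3 rows 2.8 w 0.0658
[282.47826524 211.04002416]
```

View pics/w16z.png

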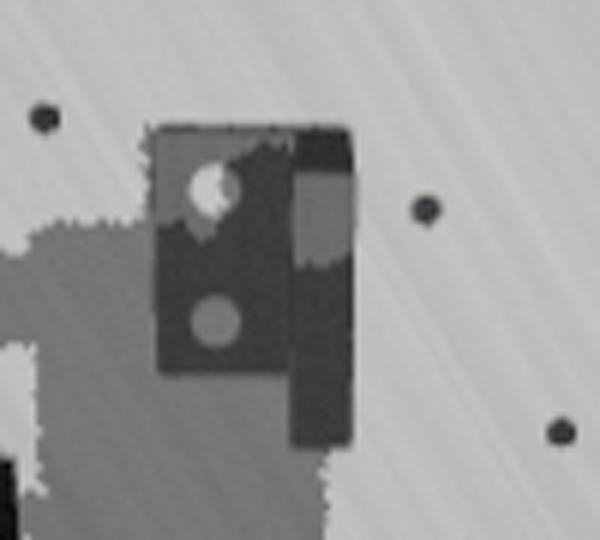

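```bash
python3 -m creep '[{"slide":[1,35,0],"roll":0,"grip":0.4},{"slide":[1,70,0],"roll":0,"grip":0.4},{"slide":[1,95,0],"roll":0,"grip":0.5},{"slide":[1,110,0],"roll":0,"grip":0.5},{"slide":[1,117,0],"roll":0,"grip":0.5},{"slide":[1,118,0],"roll":0,"grip":0.5},{"slide":[1,118,0],"roll":0,"grip":0.6},{"slide":[1,118,0],"roll":0,"grip":0.7},{"slide":[1,118,0],"roll":0,"grip":0.75},{"slide":[1,118,0],"roll":0,"grip":0.8},{"slide":[1,118,0],"roll":0,"grip":0.83},{"slide":[1,118,0],"roll":0,"grip":0.86},{"slide":[1,118,0],"roll":0,"grip":0.89},{"slide":[1,118,0],"roll":0,"grip":0.92},{"slide":[1,118,0],"roll":0,"grip":1},{"slide":[1,118,0],"roll":0,"grip":1},{"slide":[1,118,0],"roll":0,"grip":1},{"slide":[1,118,0],"roll":0,"grip":1}]'
python3 - <<'E'
from h import *
go(.6315,.256,.10,-12.2)
E
```

```text
time: 23.53
tool_pos: [0.4553, 0.2286, 0.0208]
ee_rot: [-1.57, -0.0, -0.545]
wrist_force: [-1.4, -0.2, 2.7]
width: 0.0101
t 23.53 p [0.4553 0.2286 0.0208] yaw -31.24 slide [136.5 -79.2 114.8] roll -19.0 rows 4.7 w 0.0101
```

```bash
python3 -m creep '[{"slide":[0,-25,0],"roll":0,"grip":1},{"slide":[0,-55,0],"roll":0,"grip":1},{"slide":[0,-88,0],"roll":0,"grip":1},{"slide":[0,-90,30],"roll":-7,"grip":1},{"slide":[30,-90,60],"roll":-14,"grip":1},{"slide":[60,-90,90],"roll":-19,"grip":1},{"slide":[90,-90,114],"roll":-19,"grip":1},{"slide":[120,-90,115],"roll":-19,"grip":1},{"slide":[136,-90,115],"roll":-19,"grip":1},{"slide":[136,-90,115],"roll":-19,"grip":1},{"slide":[136,-90,115],"roll":-19,"grip":1},{"slide":[136,-90,115],"roll":-19,"grip":1}]'
python3 - <<'E'
from h import *
go(.6315,.256,.0248,-12.2)
c=camera_info('wrist')
im=snapshot('wrist');im=im[:,:,::-1];cv2.imwrite('pics/w17.png',im)
E
```

```text
time: 24.53
tool_pos: [0.63, 0.2567, 0.1097]
ee_rot: [-1.571, 0.002, -0.213]
wrist_force: [0.2, -0.5, -0.6]
width: 0.0099
t 24.53 p [0.63   0.2567 0.1097] yaw -12.22 slide [ 1.7 84.9 -0.4] roll -0.0 rows 2.0 w 0.0099
```

View pics/w17.png

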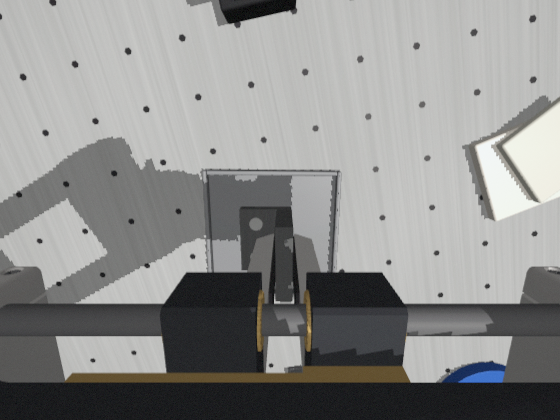

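```bash
python3 -m creep '[{"slide":[1,25,0],"roll":0,"grip":1},{"slide":[1,50,0],"roll":0,"grip":1},{"slide":[1,68,0],"roll":0,"grip":1},{"slide":[1,77,0],"roll":0,"grip":1},{"slide":[1,81,0],"roll":0,"grip":1},{"slide":[1,81,0],"roll":0,"grip":1},{"slide":[1,81,0],"roll":0,"grip":1}]'
python3 - <<'E'
from h import *
go(.6315,.256,.0248,-12.2)
im=snapshot('wrist');im=im[:,:,::-1];cv2.imwrite('pics/w18.png',im)
E
```

```text
time: 25.17
tool_pos: [0.6326, 0.2568, 0.031]
ee_rot: [-1.57, -0.002, -0.213]
wrist_force: [-0.2, -0.1, -1.0]
width: 0.0096
t 25.17 p [0.6326 0.2568 0.031 ] yaw -12.2 slide [-0.9  6.2 -1. ] roll -0.0 rows 0.2 w 0.0096
```

View pics/w18.png

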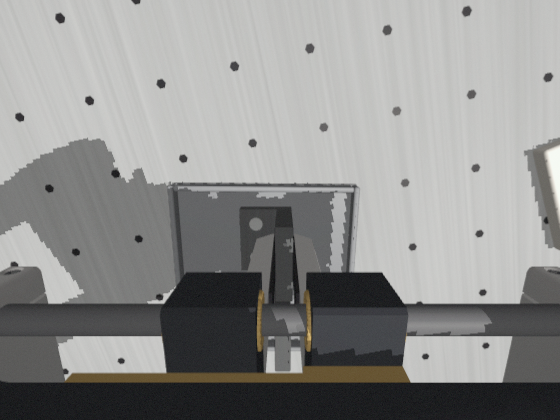

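```bash
python3 -m creep '[{"slide":[0,2,0],"roll":0,"grip":1},{"slide":[0,4,0],"roll":0,"grip":1},{"slide":[0,5,0],"roll":0,"grip":1},{"slide":[0,6,0],"roll":0,"grip":1},{"slide":[0,6,0],"roll":0,"grip":1},{"slide":[0,6,0],"roll":0,"grip":1}]'
```

```text
time: 25.72
tool_pos: [0.6325, 0.2562, 0.0248]
ee_rot: [-1.57, -0.001, -0.214]
wrist_force: [-1.6, -0.2, 4.7]
width: 0.0097
```

```bash
python3 -m creep '[{"slide":[0,0,0],"roll":0,"grip":0.87},{"slide":[0,0,0],"roll":0,"grip":0.84},{"slide":[0,0,0],"roll":0,"grip":0.8},{"slide":[0,0,0],"roll":0,"grip":0.7},{"slide":[0,0,0],"roll":0,"grip":0.6},{"slide":[0,0,0],"roll":0,"grip":0.6},{"slide":[0,0,0],"roll":0,"grip":0.6},{"slide":[0,-20,0],"roll":0,"grip":0.6},{"slide":[0,-50,0],"roll":0,"grip":0.6},{"slide":[0,-90,0],"roll":0,"grip":0.6},{"slide":[0,-115,0],"roll":0,"grip":0.4},{"slide":[0,-115,0],"roll":0,"grip":0}]'
python3 - <<'E'
from h import *
go(.446,.042,.14,0)
E
```

```text
time: 26.72
tool_pos: [0.6358, 0.2574, 0.1476]
ee_rot: [-1.563, -0.013, -0.214]
wrist_force: [0.9, -0.1, 1.5]
width: 0.0479
t 26.72 p [0.6358 0.2574 0.1476] yaw -12.23 slide [-139.9    4.  -250.7] roll -12.2 rows 6.9 w 0.0479
```

```bash
python3 -m creep '[{"slide":[-140,4,-250],"roll":-12,"grip":0},{"slide":[-140,4,-250],"roll":-12,"grip":0},{"slide":[-140,4,-250],"roll":-12,"grip":0},{"slide":[-140,4,-250],"roll":-12,"grip":0},{"slide":[-140,4,-250],"roll":-12,"grip":0},{"slide":[-140,4,-250],"roll":-12,"grip":0},{"slide":[-140,4,-250],"roll":-12,"grip":0},{"slide":[-140,4,-250],"roll":-12,"grip":0},{"slide":[-140,4,-250],"roll":-12,"grip":0},{"slide":[-140,4,-250],"roll":-12,"grip":0},{"slide":[-140,4,-250],"roll":-12,"grip":0},{"slide":[-140,4,-250],"roll":-12,"grip":0}]'
python3 - <<'E'
from h import *
go(.446,.042,.013,0)
c=camera_info('wrist');p=robot.get_obs()['tool_pos'];print(proj(c,[p[0],p[1],.036]))
im=snapshot('wrist');im=im[:,:,::-1];cv2.imwrite('pics/w19.png',im)
E
```

```text
time: 27.72
tool_pos: [0.4431, 0.0423, 0.1344]
ee_rot: [-1.57, 0.0, -0.003]
wrist_force: [-0.6, 0.4, 0.5]
width: 0.0939
t 27.72 p [0.4431 0.0423 0.1344] yaw -0.15 slide [  2.9 121.4  -0.3] roll -0.2 rows 2.9 w 0.0939
[283.08911379 208.48910436]
```

View pics/w19.png

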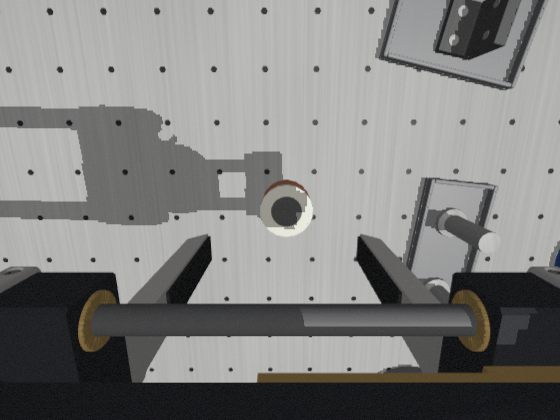

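```bash
python3 -m creep '[{"slide":[3,35,-1],"roll":0,"grip":0},{"slide":[3,70,-1],"roll":0,"grip":0},{"slide":[3,95,-1],"roll":0,"grip":0},{"slide":[3,110,-1],"roll":0,"grip":0},{"slide":[3,119,-1],"roll":0,"grip":0},{"slide":[3,121,-1],"roll":0,"grip":0},{"slide":[3,121,-1],"roll":0,"grip":0.25},{"slide":[3,121,-1],"roll":0,"grip":0.3},{"slide":[3,121,-1],"roll":0,"grip":0.35},{"slide":[3,121,-1],"roll":0,"grip":0.4},{"slide":[3,121,-1],"roll":0,"grip":0.45},{"slide":[3,121,-1],"roll":0,"grip":0.5},{"slide":[3,121,-1],"roll":0,"grip":0.6},{"slide":[3,121,-1],"roll":0,"grip":0.8},{"slide":[3,121,-1],"roll":0,"grip":1},{"slide":[3,121,-1],"roll":0,"grip":1},{"slide":[3,121,-1],"roll":0,"grip":1}]'
python3 - <<'E'
from h import *
go(.55,-.30,.10,84);go(.596,-.222,.08,84)
im=snapshot('wrist');im=im[:,:,::-1];cv2.imwrite('pics/w20.png',im)
E
```

```text
time: 29.18
tool_pos: [0.4455, 0.0405, 0.0139]
ee_rot: [-1.571, -0.001, -0.004]
wrist_force: [-1.7, -0.2, 4.0]
width: 0.0514
t 29.18 p [0.4455 0.0405 0.0139] yaw -0.23 slide [ 105.9  -86.  -340. ] roll -84.2 rows 11.8 w 0.0514
t 29.18 p [0.4455 0.0405 0.0139] yaw -0.23 slide [ 151.6  -66.  -261.8] roll -84.2 rows 11.8 w 0.0514
```

View pics/w20.png

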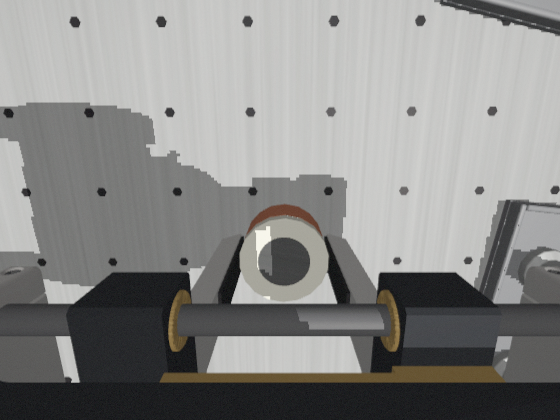

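```bash
python3 -m creep '[{"slide":[0,-25,0],"roll":0,"grip":1},{"slide":[0,-55,0],"roll":0,"grip":1},{"slide":[0,-90,0],"roll":0,"grip":1},{"slide":[146,-96,-336],"roll":0,"grip":1},{"slide":[146,-96,-336],"roll":0,"grip":1},{"slide":[146,-96,-336],"roll":0,"grip":1},{"slide":[146,-96,-336],"roll":0,"grip":1},{"slide":[146,-96,-336],"roll":0,"grip":1},{"slide":[146,-96,-336],"roll":0,"grip":1},{"slide":[146,-96,-336],"roll":0,"grip":1},{"slide":[146,-96,-336],"roll":0,"grip":1},{"slide":[146,-96,-336],"roll":0,"grip":1},{"slide":[146,-96,-336],"roll":0,"grip":1},{"slide":[146,-96,-336],"roll":0,"grip":1},{"slide":[146,-96,-336],"roll":0,"grip":1},{"slide":[146,-96,-336],"roll":0,"grip":1}]'
python3 - <<'E'
from h import *
go(.596,-.222,.08,0)
im=snapshot('wrist');im=im[:,:,::-1];cv2.imwrite('pics/w21.png',im)
E
```

```text
time: 30.57
tool_pos: [0.5893, -0.2946, 0.1085]
ee_rot: [-1.569, 0.002, -0.003]
wrist_force: [-0.1, 0.2, -3.1]
width: 0.0514
t 30.57 p [ 0.5893 -0.2946  0.1085] yaw -0.17 slide [ 6.5 28.6 72.6] roll -0.2 rows 1.9 w 0.0514
```

View pics/w21.png

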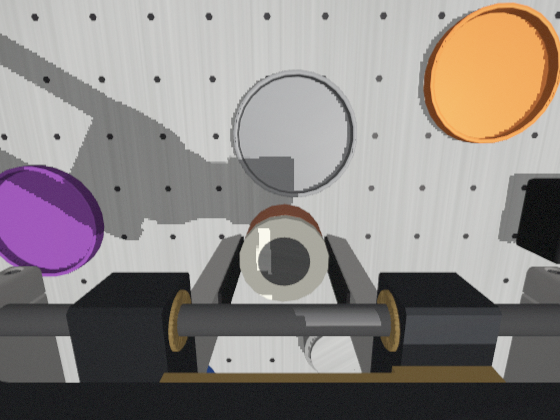

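```bash
python3 - <<'E'
from h import *
c=camera_info('wrist')
d=ray(c,293.5,132,.014);print(d,[np.linalg.norm(ray(c,*a,.014)-ray(c,*b,.014)) for a,b in [((233,132),(355,132)),((293,70),(293,196))]])
print((ray(c,293.5,70,.014)+ray(c,293.5,196,.014))/2)
go(.595,-.224,.0179,0)
E
```

```text
[ 0.59901594 -0.22296747  0.014     ] [np.float64(0.10929038790909115), np.float64(0.10972217463328743)]
[ 0.59903568 -0.22661942  0.014     ]
t 30.62 p [ 0.5895 -0.2945  0.1091] yaw -0.15 slide [ 5.4 91.3 70.4] roll -0.2 rows 2.8 w 0.0513
```

```bash
python3 -m creep '[{"slide":[4,5,35],"roll":0,"grip":1},{"slide":[8,20,70],"roll":0,"grip":1},{"slide":[8,45,70],"roll":0,"grip":1},{"slide":[8,65,70],"roll":0,"grip":1},{"slide":[8,78,70],"roll":0,"grip":1},{"slide":[8,84,70],"roll":0,"grip":1},{"slide":[8,86,70],"roll":0,"grip":1},{"slide":[8,86,70],"roll":0,"grip":1},{"slide":[8,86,70],"roll":0,"grip":1}]'
python3 - <<'E'
from h import *
go(.598,-.2245,.0179,0)
im=snapshot('wrist');im=im[:,:,::-1];cv2.imwrite('pics/w22.png',im)
E
```

```text
time: 31.37
tool_pos: [0.5991, -0.2268, 0.025]
ee_rot: [-1.572, -0.002, -0.004]
wrist_force: [-0.3, -0.3, -2.4]
width: 0.0517
t 31.37 p [ 0.5991 -0.2268  0.025 ] yaw -0.26 slide [-1.1  7.1  2.3] roll -0.3 rows 0.2 w 0.0517
```

View pics/w22.png

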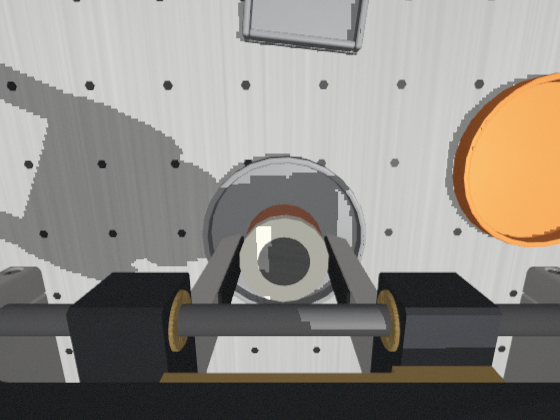

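```bash
python3 -m creep '[{"slide":[0,2,2],"roll":0,"grip":1},{"slide":[0,4,2],"roll":0,"grip":1},{"slide":[0,5,2],"roll":0,"grip":1},{"slide":[0,6,2],"roll":0,"grip":1},{"slide":[0,7,2],"roll":0,"grip":1},{"slide":[0,7,2],"roll":0,"grip":1},{"slide":[0,7,2],"roll":0,"grip":1}]'
```

```text
time: 32.0
tool_pos: [0.5983, -0.2242, 0.018]
ee_rot: [-1.571, -0.001, -0.004]
wrist_force: [-4.4, 2.0, 5.7]
width: 0.0515
```

```bash
python3 -m creep '[{"slide":[0,0,0],"roll":0,"grip":0.43},{"slide":[0,0,0],"roll":0,"grip":0.4},{"slide":[0,0,0],"roll":0,"grip":0.35},{"slide":[0,0,0],"roll":0,"grip":0.3},{"slide":[0,0,0],"roll":0,"grip":0.25},{"slide":[0,0,0],"roll":0,"grip":0.25},{"slide":[0,0,0],"roll":0,"grip":0.25},{"slide":[0,-15,0],"roll":0,"grip":0.25},{"slide":[0,-45,0],"roll":0,"grip":0.25},{"slide":[0,-85,0],"roll":0,"grip":0.25},{"slide":[0,-120,0],"roll":0,"grip":0.25},{"slide":[-60,-160,-40],"roll":0,"grip":0.25},{"slide":[-100,-180,-80],"roll":0,"grip":0.25},{"slide":[-140,-180,-100],"roll":0,"grip":0.25},{"slide":[-140,-180,-100],"roll":0,"grip":0.25},{"slide":[-140,-180,-100],"roll":0,"grip":0.25},{"slide":[-140,-180,-100],"roll":0,"grip":0.25},{"slide":[-140,-180,-100],"roll":0,"grip":0.25},{"slide":[-140,-180,-100],"roll":0,"grip":0.25}]'
python3 - <<'E'
from h import *
for n in ['wrist','scene','top']:
    im=snapshot(n)[:,:,::-1];cv2.imwrite(f'pics/{n}F.png',im)
    if n=='top': cv2.imwrite('pics/topFz.png',np.clip(crop(im,170,300,100,440,2.35)*1.5,0,255).astype('uint8'))
    if n=='scene': cv2.imwrite('pics/sceneFz.png',crop(im,130,330,100,440,2.35))
E
```

```text
time: 33.58
tool_pos: [0.4583, -0.323, 0.196]
ee_rot: [-1.57, -0.0, -0.004]
wrist_force: [1.0, 0.9, 0.3]
width: 0.0707
```

View pics/topFz.png

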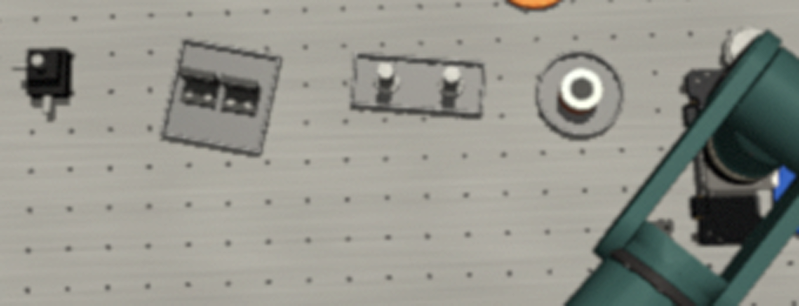

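View pics/sceneFz.png

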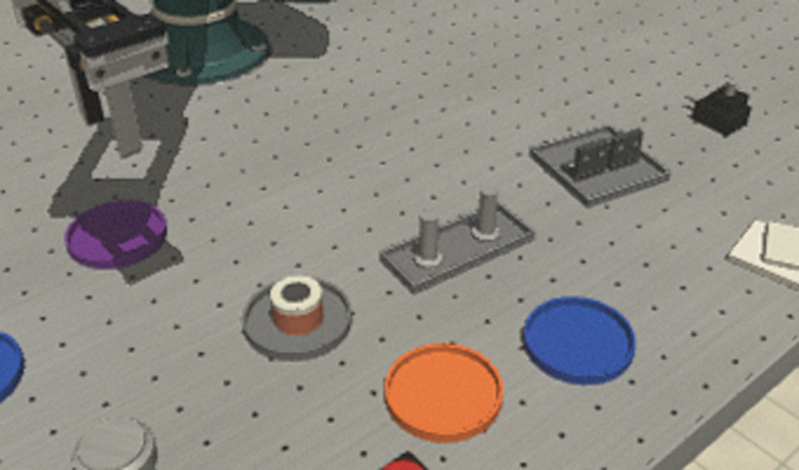

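View pics/wristF.png

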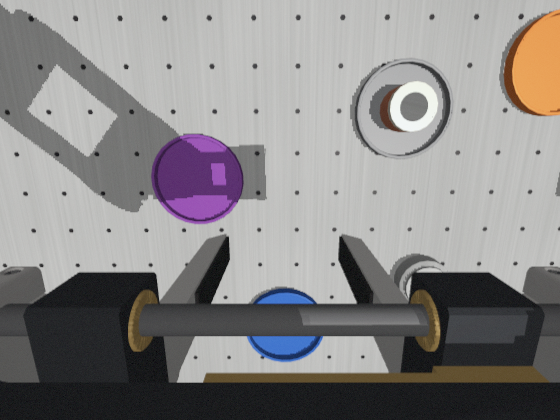

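```bash
python3 - <<'E'
from h import *
go(.60,.17,.2,-12)
E
python3 -m creep '[{"slide":[140,-5,490],"roll":12,"grip":0.25},{"slide":[140,-5,490],"roll":12,"grip":0.25},{"slide":[140,-5,490],"roll":12,"grip":0.25},{"slide":[140,-5,490],"roll":12,"grip":0.25},{"slide":[140,-5,490],"roll":12,"grip":0.25},{"slide":[140,-5,490],"roll":12,"grip":0.25},{"slide":[140,-5,490],"roll":12,"grip":0.25},{"slide":[140,-5,490],"roll":12,"grip":0.25},{"slide":[140,-5,490],"roll":12,"grip":0.25},{"slide":[140,-5,490],"roll":12,"grip":0.25},{"slide":[140,-5,490],"roll":12,"grip":0.25},{"slide":[140,-5,490],"roll":12,"grip":0.25},{"slide":[140,-5,490],"roll":12,"grip":0.25},{"slide":[140,-5,490],"roll":12,"grip":0.25},{"slide":[140,-5,490],"roll":12,"grip":0.25},{"slide":[140,-5,490],"roll":12,"grip":0.25},{"slide":[140,-5,490],"roll":12,"grip":0.25},{"slide":[140,-5,490],"roll":12,"grip":0.25}]'
python3 - <<'E'
from h import *
im=snapshot('wrist')[:,:,::-1];cv2.imwrite('pics/w24.png',im);cv2.imwrite('pics/w24z.png',crop(im,100,250,190,390,4))
E
```

```text
t 33.73 p [ 0.4586 -0.3225  0.1955] yaw -0.12 slide [140.3  -3.9 492.8] roll 11.9 rows 12.3 w 0.0707
time: 35.23
tool_pos: [0.5998, 0.1641, 0.2018]
ee_rot: [-1.571, -0.0, -0.216]
wrist_force: [0.2, -1.3, -0.7]
width: 0.0703
```

View pics/w24z.png

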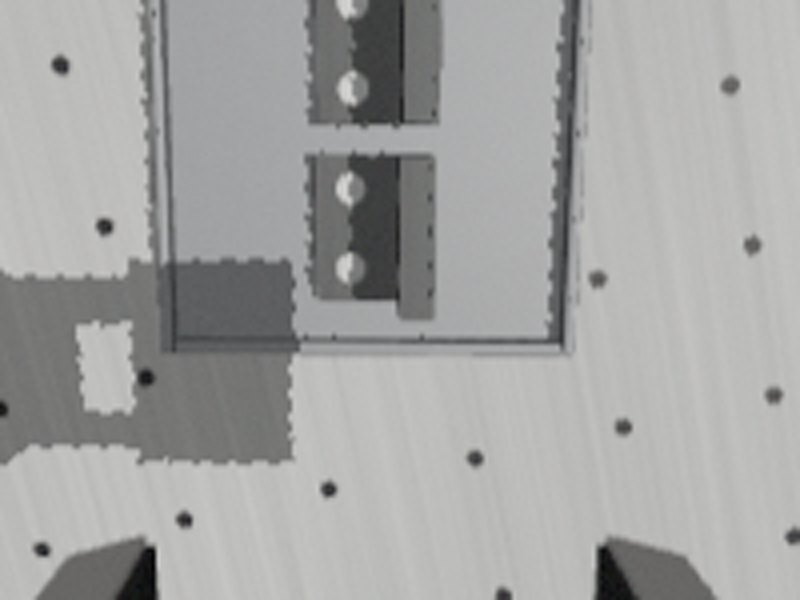

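```bash
python3 - <<'E'
from h import *
im=cv2.imread('pics/w24.png');cv2.imwrite('pics/w24y.png',crop(im,20,200,190,390,3))
E
```

```text
(no output)
```

View pics/w24y.png

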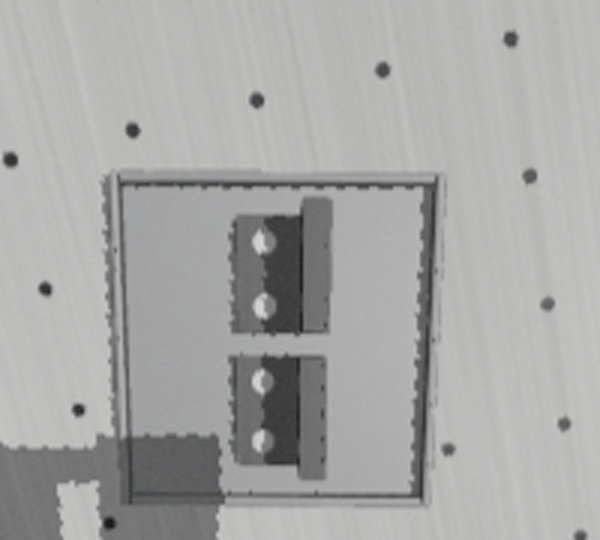

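Both brackets are flat inside the square tray. There is clear floor on all sides and between them. The gripper is high and touching nothing, so I'm handing in.

```bash
python3 - <<'E'
from bench import ticket,robot
print(robot.get_obs()['time'],ticket.close_job())
E
```

```text
the job is handed in; nothing more can be done
35.2833 None
```

The job is done and handed in at 35.3 s of the 128 s allowed. I moved both posts into the long tray, then both brackets into the square tray, then the chuck into the grey round dish. Each part was lowered until the wrist force showed contact, then let go.

**Last checks:**
- **Posts:** the final top and scene pictures show both upright inside the long tray, well apart.
- **Brackets:** a wrist close-up shows both on their feet, with clear floor around and between them. I took it because the top view made them look close to the tray wall.
- **Chuck:** the wrist and scene pictures show it near the centre of the dish, ceramic side up.
- **Positioner and weight:** I never went near or touched either one. I judged this by eye and did not measure their final positions. In the last pictures the weight was partly hidden by the arm or cut off by the crop.

**Disagreement:** the top camera put things about 4–7 mm off from the wrist camera. I went mainly by the wrist camera, which agreed with where the fingers closed on the parts. Every forces reading I got was small, with about 6 N the largest.

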